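Refit a sample carousel and set its drive-wheel tensioner

TASK

Put the blue sample carousel back on the drive unit: lift it by its T-handle and seat it fully home and level on the hub, over the two drive pegs. Then swing the tensioner lever by its black knob so that the rubber drive wheel comes up against the carousel's rim, and keep going until the orange pointer stands in the green band of the spring scale (about 20 degrees), never letting it run into the red; let go and leave it so. Do not disturb the jar, bottle and timer nearby.

Things in the scene. Friction and masses are not known exactly. Their poses are not given: they have to be found in the camera images.
- carousel: Loose sample carousel, 0.4 kg. Origin: centre of its underside, z up. Grey block 112 x 112 x 14 mm, on it a blue disc (diameter 170, at 14 to 24 mm), 12 fixed amber vials on a 67 mm radius (tops at 62 mm), T-handle in the middle (top at 101 mm). Underside: two sockets 13.5 mm wide, 14 mm deep, on its y axis 38 mm either side of the centre; fits the pegs either way round (half a turn).
- carousel_handle (a point): Centre of the black T-handle bar, 90 mm above the carousel's underside. The bar is 64 mm long along the carousel's y (in line with the two sockets), 16 mm wide along its x, 22 mm high. Grip it across the 16 mm from above; fingertips 64 mm or more above the underside pass over the vials.
- hub_seat (a point): Centre of the hub's flat top (diameter 104 mm), 46 mm above the bench, on the white drive unit (210 x 300 mm, 36 mm high). Two brass pegs stand on the hub's y axis 38 mm either side: diameter 10, 11.5 mm tall, upper half tapered. The hub turns with light friction. The carousel is home when its origin is at this point, its y axis parallel to the hub's.
- lever_pivot (a point): Point on the upright pivot axis of the tensioner, at the height of the lever knob's top. Lever and wheel arm both turn about this axis; a black motor can stands on it (diameter 50 mm, top 90 mm above the bench).
- lever_knob (a point): Centre of the top of the tensioner lever's black upright knob: diameter 22 mm, from 54 to 106 mm above the bench, 135 mm from the pivot axis. Moved in a level arc about the pivot, counter-clockwise seen from above (away from the robot and to its right).
- tension_lever (a joint): Lever angle, rad, 0 to 1.25, growing counter-clockwise seen from above, which brings the drive wheel to the carousel. Friction (0.75 N m, some 6 N at the knob) holds it wherever it is left. With the carousel seated the wheel meets the rim at about 0.49; beyond that each rad of lever adds about one rad of scale reading.
- wheel_arm (a joint): Scale reading: deflection, rad, of the sprung wheel arm and its orange pointer relative to the lever, which carries the scale; 0 when the wheel touches nothing, at most 0.72. Ticks each 5 degrees. White from 0, green 17 to 23 degrees (0.297 to 0.401), white, red from 29 degrees (0.506). Spring 0.7 N m/rad, 0.1 N m preload; about 3.5 N at the wheel in the green.
- drive_wheel (a point): Centre of the black rubber drive wheel (diameter 44 mm, 18 mm high), at the end of the aluminium wheel arm, 100 mm from the pivot. It bears on the rim of the carousel's blue disc.
- pot_agar: White jar with red lid, diameter 62, 97 mm tall, a bystander. Origin: centre of its underside.
- bottle_stock: Clear bottle with orange cap, diameter 60, 123 mm tall, a bystander. Origin: centre of its underside.
- timer_b: Blue timer, 62 x 62 x 18 mm, a bystander lying flat. Origin: centre of its underside.

How it is judged:
By the outcome, as a careful person would: the job done as asked, in the order asked, and still so for the second after the job is handed in, with the robot touching nothing.
It also fails if it takes over 61 s, if anything falls off the work surface, if the arm or the gripper's body presses on something with over 40 N, if the wrist force passes 120 N, or if a joint passes its speed limit or range.

ROBOT

A 6-joint arm with a two-finger parallel gripper is mounted at the origin on a cart in front of the work surface, level with it; the furniture and walls round the work are solid. World frame = base frame: x ahead of the robot, y to its left, z up, the work surface at z = 0. Lengths are in m, angles in rad, forces in N, time in s.
With the tool pointing down it reaches from about 0.375 to 0.975 m from the base axis. Payload 3.8 kg.
Tool frame: the origin (TCP) lies on the centre line of the jaws, within the pads' length; the fingertips stand 14 mm ahead of it and the grasp point (between the pads) lies 5 mm behind it; z points along the fingers, y is the line along which they close (so a half turn about z gives the same grasp; the last joint's range is limited). The gripper opens to 85 mm and grips with 20 to 120 N. Pads are 22 mm wide; open, the fingers measure 114 mm over their backs; the gripper's body (76 mm by 85 mm) begins 54 mm behind the grasp point. The pads swing forward as they close: fully open they stand 13 mm farther back than shut.
Start: joints at [-1.323, 0.264, 1.604, -0, 1.274, -0.037], TCP at [0.19, -0.648, 0.245] pointing down, gripper open.
Joint ranges: [-2.63, 2.63], [-0.94, 2.18], [0.31, 2.57], [-1.31, 4.45], [0, 2.66], [-2.55, 2.55]. Speed limits (rad/s): [2.57, 2.57, 3.14, 3.14, 3.14, 3.14].

INTERFACE

Orientations are given as a rotation vector (axis times angle).
In Python, from workcell import bot, eyes, spot_in gives the robot as it stands.
- The arm moves only by the tool carry_out, never from a script. Its argument "series" is text: rows parted by semicolons, each of 4 numbers parted by spaces: the shift along the world's x, y, z in m, then the turn about the world's z in degrees. In form: tx ty tz roll; .... A call has 1 to 20 rows; each row shifts and turns the commanded pose from where the row before left it; what a row does not reach is not made up. A row lasts 1/8 s, in which the tool goes at most 62.5 mm and 10.7 degrees, less where a joint would pass 70% of its speed; a pose out of reach is approached as far as the arm can. A call is refused whole if a number of a shift passes 0.0625 or a number of a turn 10.7, either way. A call with a gripper value outside its range is refused whole. "jaw" is the gripper command: -1 is shut, 1 is fully open, values between are in proportion, set as the call begins (left out, the last holds). The fingers move at their own pace and stop on an object; "grip_force" is the grip in N (left out, the last holds). Time passes only in rows, so rows that do not move let the fingers close. It gives the time, the measured TCP pose, the force, the opening and the grip force at its end, in the units of the state.
- bot.read_state(): the state, without advancing time (a new reading comes with each control period).
- eyes.read_camera(name): name is "side" or "top" or "wrist"; returns (picture, depth): 400x640x3 uint8, blue, green, red; 400x640 float32, m along the optical axis (not along the pixel's ray), 0 where there is no reading.
- eyes.get_calibration(name): a dict with "K" (3x3 intrinsics, pixels), "position" and "rotation" of the camera in the world; the wrist camera has in their place "T_tool_cam" (4x4, takes a point from camera to tool coordinates, whose origin is the TCP and whose axes are the flange's). Camera axes: x right, y down, z forward; pixel columns grow to the right and rows downward; lengths in m; the calibration is good to about 2 mm. A picture is of the moment at which its call begins: read the wrist's pose just before it. get_calibration takes no time and is no camera call.
- bot.finish_job(): hands the job in; it is judged then, once.
Trained networks look in the newest picture that a camera, given by its name, has taken for a name from the list of things; names that differ only in an ending like _2 or _b are one class to them, and where a whole thing is asked for, a point or a joint stands for the part that bears it (a point fixed in the world has none). Each returns a list of dicts, best first, with "score" (0 to 1); they miss things now and then, are a little off and sometimes report something else, mostly with a low value. They report only what shows in the picture. A call takes as long as a camera call.
- spot_in(camera, target): "rect" ([centre column, centre row, width, height] in pixels, round what is visible of it).
The state is a dict: "time": time; "q": joint angles; "joint_vel": joint speeds; "joint_torque": joint torques, N m; "tool_pos": TCP position; "tcp_rot": TCP orientation; "wrist_force": force on the tool from outside, world axes, zero at the start; "torque": the same for the moment, N m; "width": opening from 0.0 (shut) to 1.0 (fully open); "grip_force": force on a finger pad.
Only numpy, scipy, OpenCV 4.12 (cv2) and the standard library are available. Lean on these libraries where they do the work, as an engineer would, in place of code of your own. Each camera call takes 0.05 s, during which the arm holds its last target. There are 200 camera calls.

## Working session

There is one attempt and no reset: what is moved stays moved. The work goes in short steps, Python scripts to look and compute and a tool call to move; the robot and the scene stay as the last step left them, time stands still between calls to the robot, and variables do not carry over. Pictures are saved under pics/ and viewed, at most 10 in all, crops included, and the job is handed in when it is done.

Besides the shell and the picture viewer there is one more tool, called after "Request:" as a command line: name --argument value ..., lists and objects as JSON in quotes. carry_out: Moves the arm, as the interface text tells. Its arguments: {"type":"object","properties":{"series":{"type":"string"},"jaw":{"type":"number"},"grip_force":{"type":"number"}},"required":["series"]}

```bash
mkdir -p pics; cat > h.py <<'E'
import numpy as np, cv2
from scipy.spatial.transform import Rotation as R
from workcell import bot, eyes, spot_in
def cam(n):
    s=bot.read_state(); p,d=eyes.read_camera(n); c=eyes.get_calibration(n); K=np.array(c["K"])
    if n=="wrist":
        T=np.eye(4);T[:3,:3]=R.from_rotvec(s["tcp_rot"]).as_matrix();T[:3,3]=s["tool_pos"];T=T@np.array(c["T_tool_cam"])
    else:
        T=np.eye(4);r=np.array(c["rotation"]);T[:3,:3]=r if r.shape==(3,3) else R.from_rotvec(r).as_matrix();T[:3,3]=c["position"]
    return p,d,K,T
def cloud(d,K,T):
    v,u=np.mgrid[:d.shape[0],:d.shape[1]]
    P=np.stack([(u-K[0,2])/K[0,0]*d,(v-K[1,2])/K[1,1]*d,d],-1)@T[:3,:3].T+T[:3,3]
    P[d==0]=np.nan
    return P
def ray(u,v,z,K,T):
    r=T[:3,:3]@np.array([(u-K[0,2])/K[0,0],(v-K[1,2])/K[1,1],1]);return T[:3,3]+r*(z-T[2,3])/r[2]
def pix(p,K,T):
    q=T[:3,:3].T@(np.array(p)-T[:3,3]);return (K@q/q[2])[:2]
E
python3 - <<'E'
from h import *
for n in("top","side"):
    p,d,K,T=cam(n);cv2.imwrite(f"pics/{n}0.png",p);print(n,K[0,0],T.round(3).tolist())
    P=cloud(d,K,T)
    for t in("carousel","carousel_handle","hub_seat","lever_pivot","lever_knob","drive_wheel","pot_agar","bottle_stock","timer_b"):
        for r in spot_in(n,t)[:2]:
            u,v=map(int,r["rect"][:2]);print(t,round(r["score"],2),np.round(r["rect"]),P[min(v,399),min(u,639)].round(3))
print({k:np.round(v,3).tolist() for k,v in bot.read_state().items()})
E
```

```text
top 511.7590724768695 [[-0.015, -0.999, 0.041, 0.468], [-1.0, 0.016, 0.01, -0.07], [-0.011, -0.041, -0.999, 1.331], [0.0, 0.0, 0.0, 1.0]]
carousel 0.71 [412. 242.  66.  67.] [ 0.424 -0.276  0.091]
carousel_handle 0.58 [413. 241.  70.  68.] [ 0.426 -0.277  0.085]
hub_seat 0.62 [199. 202.  42.  43.] [0.531 0.252 0.047]
lever_pivot 0.88 [259. 198.  84.  87.] [0.536 0.093 0.089]
lever_knob 0.84 [262. 195.  80.  88.] [0.545 0.087 0.091]
drive_wheel 0.44 [381. 139.  28.  29.] [ 0.676 -0.204  0.097]
pot_agar 0.89 [380. 140.  25.  27.] [ 0.675 -0.202  0.093]
bottle_stock 0.75 [347. 262.  28.  29.] [ 0.372 -0.119  0.013]
bottle_stock 0.67 [443. 137.  32.  29.] [ 0.674 -0.353  0.112]
timer_b 0.9 [346. 263.  34.  29.] [ 0.37  -0.117  0.015]
timer_b 0.53 [262. 193.  84.  82.] [0.551 0.088 0.088]
side 498.7611403690917 [[-0.973, -0.116, 0.2, 0.277], [-0.23, 0.393, -0.89, 1.014], [0.024, -0.912, -0.409, 0.595], [0.0, 0.0, 0.0, 1.0]]
carousel 0.56 [369. 183.  61.  48.] [ 0.424 -0.285  0.041]
carousel 0.17 [377. 223.  32.  16.] [ 0.373 -0.088  0.021]
carousel_handle 0.95 [368. 184.  62.  48.] [ 0.42
[... 209 characters left out ...]
 [291. 237. 115.  73.] [0.533 0.13  0.075]
drive_wheel 0.73 [278. 241.  88.  44.] [0.564 0.116 0.055]
pot_agar 0.74 [275. 180.  22.  43.] [ 0.667 -0.182  0.062]
pot_agar 0.7 [290. 156.  16.  40.] [ 0.671 -0.343  0.078]
bottle_stock 0.73 [291. 156.  20.  44.] [ 0.67  -0.35   0.076]
timer_b 0.68 [377. 222.  36.  20.] [ 0.374 -0.103  0.018]
{'time': 1.0, 'q': [-1.323, 0.264, 1.604, 0.0, 1.274, -0.037], 'joint_vel': [-0.001, -0.001, 0.001, -0.001, -0.001, -0.001], 'joint_torque': [-0.001, -51.509, -36.774, -0.0, 0.001, -0.0], 'tool_pos': [0.19, -0.648, 0.245], 'tcp_rot': [3.11, 0.446, 0.0], 'wrist_force': [0.519, 0.559, 0.04], 'torque': [-0.008, -0.035, 0.029], 'grip_force': 0.0, 'width': 0.998}
```

```bash
python3 - <<'E'
import cv2
p=cv2.imread("pics/top0.png");cv2.imwrite("pics/top0c.png",cv2.resize(p[90:310,150:470],(800,550),interpolation=cv2.INTER_CUBIC))
E
```

```text
(no output)
```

View pics/top0c.png

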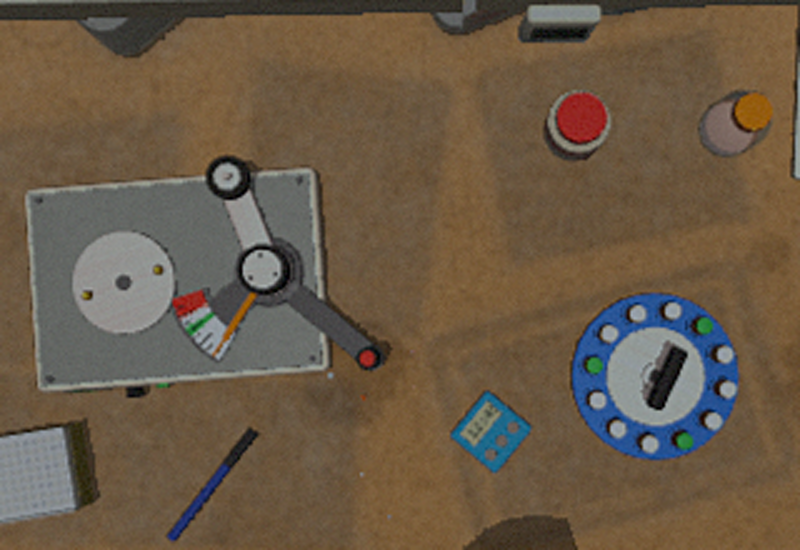

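The top view shows the hub at crop (123,282) with pegs at (87,295) and (157,269). The knob has a red cap and is at (368,357). The carousel is at (655,376) with its handle tilted.

```bash
python3 - <<'E'
from h import *
p,d,K,T=cam("top");P=cloud(d,K,T)
f=lambda u,v,z:ray(150+u/2.5,90+v/2.5,z,K,T).round(4)
print("hub",f(123,282,.046),"pegs",f(87,295,.0575),f(157,269,.0575),"knob",f(368,357,.106),"pivot",f(263,268,.09),"wheel",f(228,177,.06))
m=(P[...,2]>.075)&(np.hypot(P[...,0]-.424,P[...,1]+.28)<.05)
q=P[m][:,:2].astype(np.float32);print(len(q),q.mean(0),cv2.minAreaRect(q),np.median(P[m][:,2]))
m=(P[...,2]>.012)&(P[...,2]<.07)&(np.hypot(P[...,0]-.424,P[...,1]+.28)<.12)
q=P[m][:,:2].astype(np.float32);print("disc",cv2.minEnclosingCircle(q))
m=(P[...,2]>.041)&(P[...,2]<.052)&(np.hypot(P[...,0]-.53,P[...,1]-.252)<.07)
q=P[m][:,:2].astype(np.float32);print("hub",cv2.minEnclosingCircle(q),q.mean(0))
E
```

```text
hub [0.5285 0.2493 0.046 ] pegs [0.5155 0.2825 0.0575] [0.5404 0.2123 0.0575] knob [ 4.501e-01 -3.000e-04  1.060e-01] pivot [0.5379 0.1017 0.09  ] wheel [0.6313 0.14   0.06  ]
200 [ 0.42653215 -0.28482026] ((0.42644885182380676, -0.28577399253845215), (0.016472313553094864, 0.06366163492202759), 64.61282348632812) 0.09932262426745808
disc ((0.4262935519218445, -0.2864529490470886), 0.08515575528144836)
hub ((0.5300084352493286, 0.24921949207782745), 0.06760477274656296) [0.5291372  0.24934702]
```

```bash
python3 -c "
from h import *
c=eyes.get_calibration('wrist');print(np.round(c['T_tool_cam'],3),c['K'])"
```

```text
[[-0.001 -0.964 -0.267  0.067]
 [ 1.    -0.    -0.001  0.001]
 [ 0.001 -0.267  0.964 -0.128]
 [ 0.     0.     0.     1.   ]] [[309.35752386   0.         316.91135018]
 [  0.         309.35752386 203.31002801]
 [  0.           0.           1.        ]]
```

Request:
carry_out --series "0.03 0.055 0.01 10; 0.03 0.055 0.01 10; 0.03 0.055 0.01 10; 0.03 0.055 0.01 10; 0.03 0.055 0.01 10; 0.03 0.055 0.01 10; 0.03 0.055 0 10; 0.03 0.055 0 10; 0.02 0.055 0 10; 0.02 0.055 0 3; 0.02 0.055 0 0; 0.01 0.055 0 0; 0.01 0.055 0 0; 0.01 0.055 0 0; 0.01 0.055 0 0; 0 0.055 0 0"

```text
time: 3.05
tool_pos: [0.5272, 0.2289, 0.3045]
tcp_rot: [1.817, 2.562, 0.001]
wrist_force: [0.0, 0.2, 0.1]
width: 1.0
grip_force: 0.0
```

Request:
carry_out --series "0 0.02 -0.03 0; 0 0 0 0; 0 0 0 0"

```text
time: 3.42
tool_pos: [0.5269, 0.2465, 0.2748]
tcp_rot: [1.817, 2.562, -0.001]
wrist_force: [0.5, 0.1, 0.4]
width: 1.001
grip_force: 0.0
```

```bash
python3 - <<'E'
from h import *
p,d,K,T=cam("wrist");P=cloud(d,K,T);np.savez("hub.npz",p=p,d=d,K=K,T=T)
s=bot.read_state();print(np.round(s["tool_pos"],4),np.round(s["tcp_rot"],4))
hsv=cv2.cvtColor(p,cv2.COLOR_BGR2HSV)
near=np.hypot(P[...,0]-.529,P[...,1]-.2493)<.055
m=(near&(hsv[...,1]>90)&(hsv[...,0]>10)&(hsv[...,0]<35)).astype(np.uint8)
n,l,st,c=cv2.connectedComponentsWithStats(m)
for i in range(1,n):
    if st[i,4]>8: print(st[i],c[i].round(1),ray(*c[i],.054,K,T).round(4))
m=near&(P[...,2]>.052);print(m.sum())
cv2.imwrite("pics/w1.png",p)
E
```

```text
[0.5274 0.2463 0.2755] [1.8176e+00 2.5612e+00 1.4000e-03]
[316 138   8   8  52] [319.6 141.8] [0.516  0.2862 0.054 ]
[316 203   8   9  56] [319.1 206.8] [0.5404 0.2152 0.054 ]
[401 252  26 106 135] [413.4 304.5] [0.6981 0.132  0.054 ]
[257 341   3   9   9] [258. 345.] [0.5271 0.0067 0.054 ]
[496 372  12   3  12] [501.5 373. ] [0.8566 0.0735 0.054 ]
30514
```

View pics/w1.png

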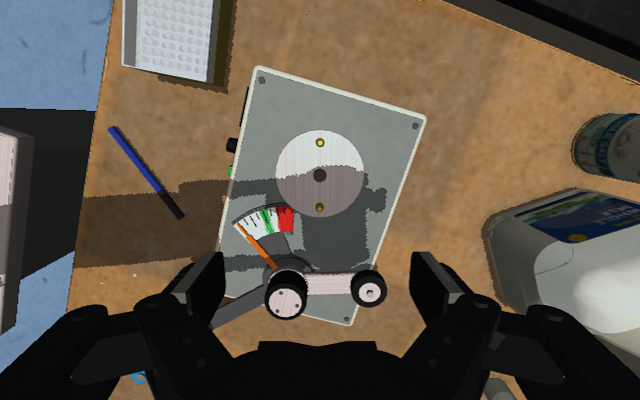

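The two brass pegs are at (320,142) and (319,207), which puts the hub centre near (0.528, 0.2507) with its axis at 109°. The view is clear. Next I go to the carousel with the same tool-relative geometry.

Request:
carry_out --series "-0.01 -0.053 0.003 4.5; -0.01 -0.053 0.003 4.5; -0.01 -0.053 0.003 4.5; -0.01 -0.053 0.003 4.5; -0.01 -0.053 0.003 4.5; -0.01 -0.053 0.003 4.5; -0.01 -0.053 0.003 4.5; -0.01 -0.053 0.003 4.5; -0.01 -0.053 0.003 4.5; -0.01 -0.053 0.003 4.5; 0 0 0 0; 0 0 0 0"

```text
time: 4.97
tool_pos: [0.4263, -0.2836, 0.3053]
tcp_rot: [0.702, 3.061, -0.0]
wrist_force: [0.2, -0.6, -0.1]
width: 1.001
grip_force: 0.0
```

```bash
python3 - <<'E'
from h import *
p,d,K,T=cam("wrist");P=cloud(d,K,T)
s=bot.read_state();print(np.round(s["tool_pos"],4),np.round(s["tcp_rot"],4))
r=np.hypot(P[...,0]-.4264,P[...,1]+.286)
m=(r<.05)&(P[...,2]>.095)&(P[...,2]<.108)
q=P[m].astype(np.float32);print(m.sum(),np.median(q[:,2]),cv2.minAreaRect(q[:,:2]))
# same, by rays at z=.101
v,u=np.nonzero(m);a=cv2.minAreaRect(np.stack([u,v],1).astype(np.float32));print(a,ray(*a[0],.101,K,T).round(4))
hsv=cv2.cvtColor(p,cv2.COLOR_BGR2HSV)
b=(r<.1)&(P[...,2]>.018)&(P[...,2]<.03)&(hsv[...,0]>95)&(hsv[...,0]<125)&(hsv[...,1]>100)
c=max(cv2.findContours(b.astype(np.uint8),cv2.RETR_EXTERNAL,cv2.CHAIN_APPROX_NONE)[0],key=len)
e=cv2.fitEllipse(cv2.convexHull(c));print(e,ray(*e[0],.024,K,T).round(4),cv2.minEnclosingCircle(P[b][:,:2].astype(np.float32)))
cv2.imwrite("pics/w2.png",p)
E
```

```text
[ 0.4266 -0.2829  0.3051] [7.0000e-01 3.0616e+00 1.0000e-04]Traceback (most recent call last):
  File "<stdin>", line 6, in <module>
cv2.error: OpenCV(4.12.0) /io/opencv/modules/imgproc/src/convhull.cpp:143: error: (-215:Assertion failed) total >= 0 && (depth == CV_32F || depth == CV_32S) in function 'convexHull'
```

```bash
python3 - <<'E'
from h import *
p,d,K,T=cam("wrist");P=cloud(d,K,T)
cv2.imwrite("pics/w2.png",p);np.savez("car.npz",p=p,d=d,K=K,T=T)
r=np.hypot(P[...,0]-.4264,P[...,1]+.286)
print(np.histogram(P[r<.05][:,2],bins=np.arange(-.02,.16,.01)),pix([.4264,-.286,.1],K,T))
E
```

```text
(array([   0,    0,    0,    0, 3583,    4,    0,    0,    0,    0,   13,
        502,  299,    0,    0,    0,    0]), array([-0.02, -0.01,  0.  ,  0.01,  0.02,  0.03,  0.04,  0.05,  0.06,
        0.07,  0.08,  0.09,  0.1 ,  0.11,  0.12,  0.13,  0.14,  0.15])) [314.75975033 182.18193848]
```

View pics/w2.png

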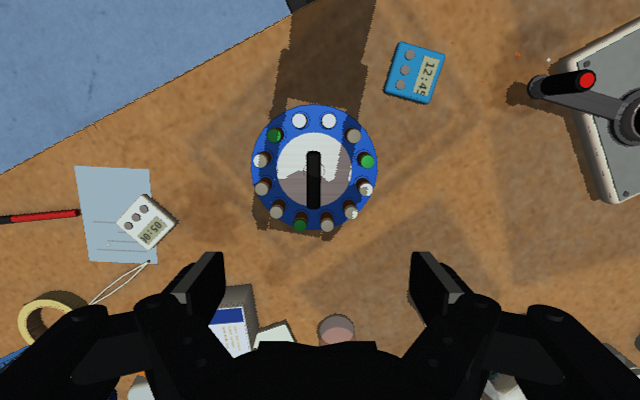

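The handle bar sits upright in the image at about (313,180), inside the blue disc, and it is already lined up with the tool.

```bash
python3 - <<'E'
from h import *
z=np.load("car.npz");p,d,K,T=[z[k] for k in "pdKT"];P=cloud(d,K,T)
s=bot.read_state();tp=np.array(s["tool_pos"]);rt=np.array(s["tcp_rot"]);print(tp.round(4),2*np.degrees(np.arctan2(rt[1],rt[0]))-90)
r=np.hypot(P[...,0]-.4264,P[...,1]+.286)
m=((r<.05)&(P[...,2]>.09)&(P[...,2]<.112)).astype(np.uint8)
q=np.ascontiguousarray(P[m>0][:,:2].astype(np.float32));print(m.sum(),np.median(P[m>0][:,2]),cv2.minAreaRect(q))
hsv=cv2.cvtColor(p,cv2.COLOR_BGR2HSV)
b=((r<.1)&(P[...,2]>.015)&(P[...,2]<.035)&(hsv[...,0]>95)&(hsv[...,0]<125)&(hsv[...,1]>100))
q=np.ascontiguousarray(P[b][:,:2].astype(np.float32));print(cv2.minEnclosingCircle(q))
v,u=np.nonzero(m);a=cv2.minAreaRect(np.stack([u,v],1).astype(np.int32));print(a,ray(*a[0],.101,K,T).round(4))
z=np.load("hub.npz");p,d,K,T=[z[k] for k in "pdKT"];P=cloud(d,K,T)
r=np.hypot(P[...,0]-.5285,P[...,1]-.25);g=(r<.065)&(P[...,2]>.042)&(P[...,2]<.056);print(np.median(P[(r<.03)][:,2]))
q=P[g];print(cv2.minEnclosingCircle(np.ascontiguousarray(q[:,:2].astype(np.float32))),q.mean(0))
E
```

```text
[ 0.4268 -0.2824  0.3049] 64.31519468629907
801 0.09969636810109123 ((0.4254567623138428, -0.2878214716911316), (0.015332612209022045, 0.06449294835329056), 63.67940902709961)
((0.42498868703842163, -0.2876075506210327), 0.08461437374353409)
((313.0, 180.5), (57.0, 14.0), 90.0) [ 0.4237 -0.2868  0.101 ]
0.34586037277242243
((0.5250258445739746, 0.24425068497657776), 0.05788179486989975) [0.52772455 0.25067538 0.04530283]
```

Request:
carry_out --series "-0.0015 -0.005 -0.04 0; 0 0 -0.05 0; 0 0 -0.05 0; 0 0 -0.04 0; 0 0 -0.03 0; 0 0 -0.01 0; 0 0 0 0; 0 0 0 0" --jaw 0.4

```text
time: 6.08
tool_pos: [0.4266, -0.2885, 0.0861]
tcp_rot: [0.697, 3.061, -0.002]
wrist_force: [-0.0, -0.8, 0.2]
width: 0.7
grip_force: 0.0
```

Request:
carry_out --series "0 0 0 0; 0 0 0 0; 0 0 0 0; 0 0 0 0; 0 0 0 0; 0 0 0 0" --jaw -1 --grip_force 60

```text
time: 6.82
tool_pos: [0.4258, -0.2881, 0.085]
tcp_rot: [0.698, 3.062, -0.0]
wrist_force: [0.6, 2.9, 6.0]
width: 0.176
grip_force: 63.5
```

Request:
carry_out --series "0 0 0.02 0; 0 0 0.04 0; 0 0 0.05 0; 0 0 0.03 0; 0.01 0.05 0 -4.5; 0.01 0.05 0 -4.5; 0.01 0.05 0 -4.5; 0.01 0.05 0 -4.5; 0.01 0.05 0 -4.5; 0.01 0.05 0 -4.5; 0.01 0.05 0 -4.5; 0.01 0.05 0 -4.5; 0.01 0.05 0 -4.5; 0.01 0.05 0 -4.5; 0.0025 0.039 0 -0.3; 0 0 0 0; 0 0 0 0; 0 0 0 0"

```text
time: 9.07
tool_pos: [0.5274, 0.2497, 0.2236]
tcp_rot: [-1.825, -2.556, 0.003]
wrist_force: [0.3, -0.2, -3.2]
width: 0.176
grip_force: 62.2
```

```bash
python3 - <<'E'
from h import *
s=bot.read_state();rt=np.array(s["tcp_rot"]);print(np.round(s["tool_pos"],4),2*np.degrees(np.arctan2(rt[1],rt[0]))-90,s["width"],s["grip_force"],np.round(s["wrist_force"],1),np.round(s["torque"],2))
p,d,K,T=cam("wrist");P=cloud(d,K,T);hsv=cv2.cvtColor(p,cv2.COLOR_BGR2HSV);cv2.imwrite("pics/w3.png",p)
r=np.hypot(P[...,0]-.528,P[...,1]-.25)
m=(r<.1)&(P[...,2]>.21)&(P[...,2]<.26)&(hsv[...,2]<70)
b=((r<.1)&(P[...,2]>.15)&(P[...,2]<.18)&(hsv[...,0]>95)&(hsv[...,0]<125)&(hsv[...,1]>100))
q=np.ascontiguousarray(P[b][:,:2].astype(np.float32));print(b.sum(),P[b][:,2].mean(),cv2.minEnclosingCircle(q))
A=np.c_[P[b][:,:2]-[.528,.25],np.ones(b.sum())];print(np.linalg.lstsq(A,P[b][:,2],rcond=None)[0].round(4))
E
```

```text
[0.5274 0.2497 0.2236] -341.0498437580104 0.17568623931371502 62.2006094455719 [ 0.3 -0.2 -3.2] [ 0.04  0.   -0.01]
16118 0.16223883896371968 ((0.5269516706466675, 0.25026068091392517), 0.0846438854932785)
[ 0.0018 -0.0005  0.1623]
```

View pics/w3.png

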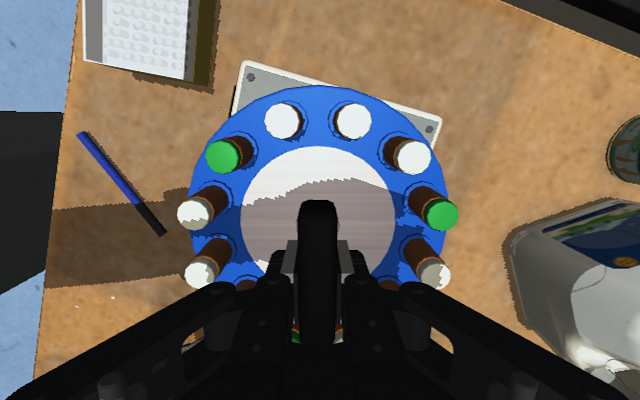

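The carousel hangs level in the grip, with its disc centred at (317,210) over the drive unit. I lower it now.

Request:
carry_out --series "0.001 0.0006 -0.03 0; 0 0 -0.03 0; 0 0 -0.018 0; 0 0 -0.004 0; 0 0 -0.002 0; 0 0 -0.002 0; 0 0 0 0"

```text
time: 10.0
tool_pos: [0.5294, 0.2518, 0.1393]
tcp_rot: [1.823, 2.557, 0.002]
wrist_force: [-0.6, -0.3, -3.4]
width: 0.171
grip_force: 62.2
```

Request:
carry_out --series "0 0 -0.002 0; 0 0 -0.001 0; 0 0 0 0"

```text
time: 10.38
tool_pos: [0.5288, 0.2513, 0.1353]
tcp_rot: [1.824, 2.558, -0.001]
wrist_force: [0.7, -2.2, -2.0]
width: 0.179
grip_force: 62.3
```

Request:
carry_out --series "0 0 -0.001 0; 0 0 -0.001 0; 0 0 -0.001 0; 0 0 0 0"

```text
time: 10.88
tool_pos: [0.5287, 0.2513, 0.1321]
tcp_rot: [1.824, 2.558, -0.001]
wrist_force: [0.5, -3.6, -3.2]
width: 0.178
grip_force: 62.3
```

Request:
carry_out --series "0 0 -0.001 0; 0 0 0 0; 0 0 0 0"

```text
time: 11.25
tool_pos: [0.5287, 0.2514, 0.1312]
tcp_rot: [1.824, 2.558, -0.001]
wrist_force: [-0.9, -3.9, -2.8]
width: 0.177
grip_force: 62.4
```

Request:
carry_out --series "0 -0.0007 -0.001 0; 0 0 0 0; 0 0 0 0"

```text
time: 11.62
tool_pos: [0.529, 0.2511, 0.131]
tcp_rot: [1.824, 2.558, 0.001]
wrist_force: [-1.3, -4.7, 4.2]
width: 0.18
grip_force: 63.2
```

Request:
carry_out --series "0 0 -0.001 0; 0 0 0 0; 0 0 0 0"

```text
time: 12.0
tool_pos: [0.529, 0.2511, 0.1309]
tcp_rot: [1.824, 2.558, 0.001]
wrist_force: [-3.6, -5.6, 8.9]
width: 0.178
grip_force: 64.0
```

Request:
carry_out --series "0 0 0 0; 0 0 0 0; 0 0 0 0; 0 0 0 0; 0 0 0.02 0; 0 0 0.04 0; 0 0 0.05 0; 0 0 0.05 0; 0 0 0 0; 0 0 0 0" --jaw 0.2

```text
time: 13.25
tool_pos: [0.5289, 0.2509, 0.2904]
tcp_rot: [1.824, 2.557, 0.002]
wrist_force: [-0.8, 0.4, -1.4]
width: 0.6
grip_force: 0.0
```

```bash
python3 - <<'E'
from h import *
p,d,K,T=cam("wrist");P=cloud(d,K,T);hsv=cv2.cvtColor(p,cv2.COLOR_BGR2HSV);cv2.imwrite("pics/w4.png",p)
r=np.hypot(P[...,0]-.528,P[...,1]-.25)
def rep(b):
    Q=P[b]; A=np.c_[Q[:,:2]-[.528,.25],np.ones(len(Q))];print(len(Q),Q[:,2].mean(),np.linalg.lstsq(A,Q[:,2],rcond=None)[0].round(4),cv2.minEnclosingCircle(np.ascontiguousarray(Q[:,:2].astype(np.float32))))
rep((r<.1)&(P[...,2]>.055)&(P[...,2]<.085)&(hsv[...,0]>95)&(hsv[...,0]<125)&(hsv[...,1]>100))
m=(r<.04)&(P[...,2]>.135)&(P[...,2]<.16);print(m.sum(),np.median(P[m][:,2]),cv2.minAreaRect(np.ascontiguousarray(P[m][:,:2].astype(np.float32))))
p,d,K,T=cam("top");P=cloud(d,K,T);hsv=cv2.cvtColor(p,cv2.COLOR_BGR2HSV)
cv2.imwrite("pics/side1.png",cam("side")[0])
s=(hsv[...,1]>150)&((hsv[...,0]<8)|(hsv[...,0]>172))
n,l,st,c=cv2.connectedComponentsWithStats(s.astype(np.uint8))
for i in range(1,n):
    if st[i,4]>8: print(st[i],c[i].round(1),ray(*c[i],.106,K,T).round(4))
E
```

```text
7246 0.06952922081653214 [0.0004 0.0001 0.0695] ((0.5285019278526306, 0.25135210156440735), 0.08490923792123795)
1189 0.14564656480607757 ((0.5283031463623047, 0.2518164813518524), (0.015761224552989006, 0.06273630261421204), 18.63632583618164)
[299   0  32  32 836] [314.8  14.1] [ 0.9809 -0.0502  0.106 ]
[ 369    6   44   45 1521] [390.8  28.2] [ 0.9426 -0.2342  0.106 ]
[  23   10   44   40 1251] [44.6 29.1] [0.9569 0.6109 0.106 ]
[593  89  47   6 192] [615.6  91.8] [ 0.7768 -0.7705  0.106 ]
[373 127  20  21 310] [382.2 136.8] [ 0.6778 -0.208   0.106 ]
[230 207   3   6   9] [230.7 209.6] [0.5083 0.1587 0.106 ]
[294 230   6   7  35] [296.4 232.8] [0.4502 0.0016 0.106 ]
[543 272  37  16 143] [560.8 279.6] [ 0.3298 -0.624   0.106 ]
```

View pics/w4.png

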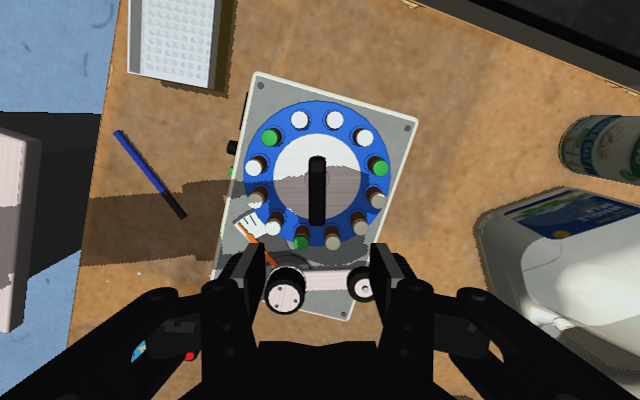

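The carousel is seated level: the disc top is at 0.0695 m and the centre at (0.5285, 0.2514). The red-capped knob shows at (188,355). Next I move above the knob with the jaws tangential to its arc.

Request:
carry_out --series "-0.013 -0.042 0 -10; -0.013 -0.042 0 -10; -0.013 -0.042 -0.015 -10; -0.013 -0.042 -0.025 -10; -0.013 -0.042 -0.025 -10; -0.013 -0.04 -0.025 -10; 0 0 0 0; 0 0 0 0" --jaw 0.2

```text
time: 14.4
tool_pos: [0.4507, 0.0012, 0.199]
tcp_rot: [-2.857, -1.304, 0.001]
wrist_force: [-0.6, -0.6, 0.6]
width: 0.597
grip_force: 0.0
```

```bash
cat >> h.py <<'E'
def reds():
    p,d,K,T=cam("wrist");hsv=cv2.cvtColor(p,cv2.COLOR_BGR2HSV)
    s=(hsv[...,1]>150)&((hsv[...,0]<8)|(hsv[...,0]>172))
    n,l,st,c=cv2.connectedComponentsWithStats(s.astype(np.uint8))
    for i in range(1,n):
        if st[i,4]>60: print(st[i],c[i].round(1),ray(*c[i],.106,K,T).round(4))
    return p,d,K,T
E
python3 - <<'E'
from h import *
s=bot.read_state();print(np.round(s["tool_pos"],4))
p,d,K,T=reds();P=cloud(d,K,T);m=(P[...,2]>.085)&(P[...,2]<.095)&(np.hypot(P[...,0]-.538,P[...,1]-.102)<.04)
if m.sum(): print(m.sum(),cv2.minEnclosingCircle(np.ascontiguousarray(P[m][:,:2].astype(np.float32))))
E
```

```text
[0.4507 0.0012 0.199 ]
[615 175  25  60 557] [626.7 204.4] [ 0.6275 -0.1456  0.106 ]
[306 203  19  19 295] [315.  211.9] [0.4495 0.0012 0.106 ]
3412 ((0.5373280048370361, 0.10312109440565109), 0.024947965517640114)
```

Request:
carry_out --series "-0.001 0 -0.04 0; 0 0 -0.04 0; 0 0 -0.03 0; 0 0 0 0"

```text
time: 14.95
tool_pos: [0.4484, 0.0021, 0.0877]
tcp_rot: [-2.855, -1.306, 0.006]
wrist_force: [-0.4, -0.7, 0.5]
width: 0.601
grip_force: 0.0
```

Request:
carry_out --series "0 0 0 0; 0 0 0 0; 0 0 0 0; 0 0 0 0; 0 0 0 0" --jaw -1 --grip_force 30

```text
time: 15.58
tool_pos: [0.4513, 0.0015, 0.0914]
tcp_rot: [2.858, 1.303, 0.006]
wrist_force: [-1.9, 3.7, 6.5]
width: 0.246
grip_force: 29.6
```

```bash
python3 - <<'E'
from h import *
s=bot.read_state();t=np.array(s["tool_pos"]);print(t.round(4),np.round(s["wrist_force"],1))
pv=np.array([.5373,.1031]);v=t[:2]-pv;a0=np.arctan2(v[1],v[0]);r=np.hypot(*v);print(np.degrees(a0),r)
pr=np.zeros(2)
for k in range(1,13):
    a=a0+np.radians(4*k);w=r*np.array([np.cos(a),np.sin(a)])-v;print(4*k,(w-pr).round(4));pr=w
E
```

```text
[0.4513 0.0015 0.0914] [-1.9  3.7  6.5]
-130.24565819020543 0.13307435779216645
4 [ 0.0073 -0.0057]
8 [ 0.0077 -0.0052]
12 [ 0.008  -0.0047]
16 [ 0.0083 -0.0041]
20 [ 0.0086 -0.0035]
24 [ 0.0088 -0.0029]
28 [ 0.009  -0.0023]
32 [ 0.0091 -0.0017]
36 [ 0.0092 -0.001 ]
40 [ 0.0093 -0.0004]
44 [0.0093 0.0003]
48 [0.0092 0.0009]
```

Request:
carry_out --series "0 0 0.003 0; 0.0073 -0.0057 0 4; 0.0077 -0.0052 0 4; 0.008 -0.0047 0 4; 0.0083 -0.0041 0 4; 0.0086 -0.0035 0 4; 0.0088 -0.0029 0 4; 0.009 -0.0023 0 4; 0.0091 -0.0017 0 4; 0 0 0 0; 0 0 0 0"

```text
time: 16.95
tool_pos: [0.5158, -0.0284, 0.0917]
tcp_rot: [-2.388, -2.039, 0.0]
wrist_force: [-0.3, 4.9, -7.4]
width: 0.242
grip_force: 32.8
```

```bash
cat >> h.py <<'E'
def gauge(f):
    s=bot.read_state();t=np.array(s["tool_pos"]);v=t[:2]-[.5373,.1031];print(t.round(4),"az",np.degrees(np.arctan2(v[1],v[0])),np.hypot(*v))
    p,d,K,T=cam("top");cv2.imwrite(f"pics/{f}_t.png",p)
    q=cam("wrist")[0]
    a=cv2.resize(p[160:250,190:310],(800,600),interpolation=cv2.INTER_CUBIC)
    cv2.imwrite(f"pics/{f}.png",np.vstack([cv2.resize(a,(400,300)),cv2.resize(q,(400,250))]))
E
python3 -c "
from h import *
gauge('g1')"
```

```text
[ 0.5158 -0.0284  0.0917] az -99.28773743823338 0.13328133544197526
```

View pics/g1.png

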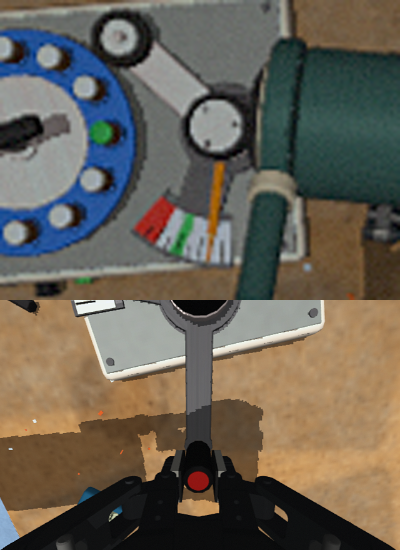

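The drive wheel is just at the rim, at (122,38) in the crop. The pointer at (213,210) is still in the first white part, short of the green at (184,234). I move on 12°.

Request:
carry_out --series "0.0069 -0.0009 0 3; 0.0069 -0.0006 0 3; 0.007 -0.0002 0 3; 0.007 0.0001 0 3; 0 0 0 0; 0 0 0 0"

```text
time: 17.8
tool_pos: [0.5426, -0.0301, 0.0916]
tcp_rot: [-2.161, -2.276, 0.002]
wrist_force: [-2.5, 4.7, -4.4]
width: 0.246
grip_force: 33.1
```

```bash
cat >> h.py <<'E'
def reading(f):
    gauge(f);p,d,K,T=cam("top");c=pix([.5373,.1031,.05],K,T)
    hsv=cv2.cvtColor(p,cv2.COLOR_BGR2HSV);v,u=np.mgrid[:400,:640];r=np.hypot(u-c[0],v-c[1]);a=np.degrees(np.arctan2(-(v-c[1]),u-c[0]))
    H=hsv[...,0];S=hsv[...,1]>110
    for n,m in(("orange",S&(H>8)&(H<22)&(hsv[...,2]>110)&(r>13)),("green",S&(H>45)&(H<85)&(r>18)),("red",S&((H<6)|(H>174))&(r>18))):
        m=m&(r<50)&(a<-45)&(a>-170)
        if m.sum(): print(n,m.sum(),a[m].mean().round(1),np.percentile(a[m],[5,95]).round(1))
E
python3 -c "
from h import *
reading('g2')"
```

```text
[ 0.5426 -0.0301  0.0916] az -87.70072880327298 0.13334519325575822
orange 153 -84.2 [-105.5  -47.2]
green 72 -80.0 [-102.   -50.4]
red 91 -115.8 [-120.7 -110.1]
```

View pics/g2.png

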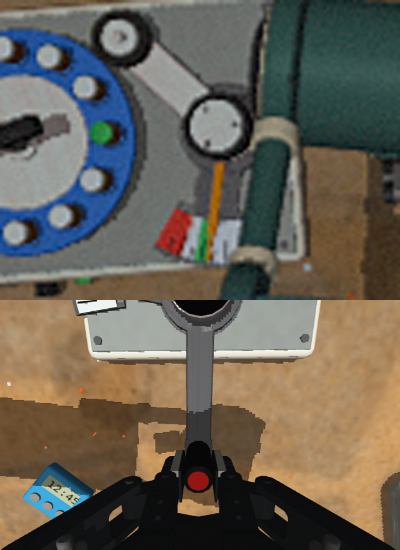

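The pointer is at (211,235), just short of the green at (203,245), so it reads about 16°. About 4° more is needed.

Request:
carry_out --series "0.0047 0.0003 0 2; 0.0047 0.0005 0 2; 0 0 0 0; 0 0 0 0"

```text
time: 18.45
tool_pos: [0.5516, -0.0295, 0.0916]
tcp_rot: [-2.08, -2.349, 0.003]
wrist_force: [-5.0, 4.2, -2.1]
width: 0.244
grip_force: 33.2
```

```bash
sed -i 's/(r<50)&(a<-45)/(r>18)\&(r<41)\&(a<-82)/' h.py; python3 -c "
from h import *
reading('g3');p=cv2.imread('pics/g3_t.png');cv2.imwrite('pics/g3z.png',cv2.resize(p[185:250,225:295],(630,585),interpolation=cv2.INTER_CUBIC))"
```

```text
[ 0.5516 -0.0295  0.0916] az -83.85069799286472 0.1333371097975253
orange 42 -97.3 [-100.5  -94.7]
green 17 -92.0 [-95.1 -83.2]
red 94 -111.6 [-117.2 -106.2]
```

View pics/g3z.png

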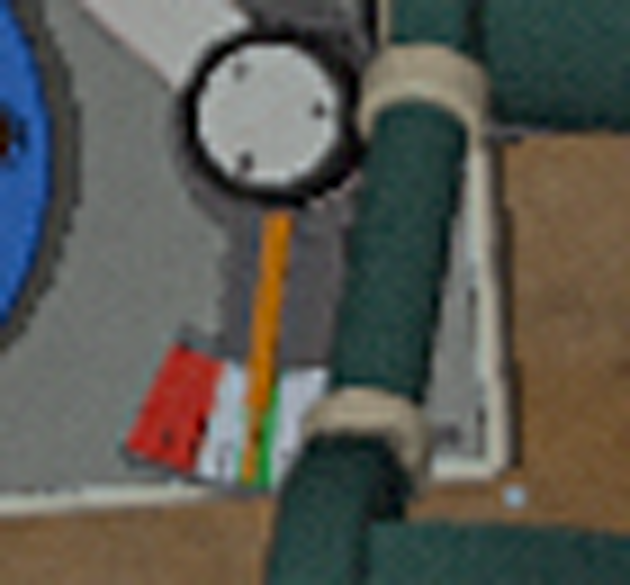

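The pointer stands within the green band, around 20–21°, at zoom (254,430). The red edge is at 205 and the near edge of the green at about 275. I release and retreat.

Request:
carry_out --series "0 0 0 0; 0 0 0 0; 0 0 0 0; 0 0 0 0; 0 0 0.02 0; 0 0 0.04 0; 0 0 0.05 0; -0.01 -0.04 0.03 0; -0.01 -0.05 0.02 0; -0.01 -0.05 0 0; 0 -0.05 0 0; 0 -0.05 0 0; 0 0 0 0; 0 0 0 0" --jaw 0.2

```text
time: 20.35
tool_pos: [0.5236, -0.2698, 0.2521]
tcp_rot: [-2.082, -2.352, -0.0]
wrist_force: [0.9, 0.8, -0.2]
width: 0.6
grip_force: 0.0
```

```bash
python3 -c "
from h import *
reading('g4');p=cv2.imread('pics/g4_t.png');cv2.imwrite('pics/g4z.png',cv2.resize(p[165:250,170:295],(800,544),interpolation=cv2.INTER_CUBIC))
p,d,K,T=cam('top');P=cloud(d,K,T);hsv=cv2.cvtColor(p,cv2.COLOR_BGR2HSV);b=(np.hypot(P[...,0]-.528,P[...,1]-.251)<.1)&(hsv[...,0]>95)&(hsv[...,0]<125)&(hsv[...,1]>120);Q=P[b]
A=np.c_[Q[:,:2]-[.528,.25],np.ones(len(Q))];print(np.median(Q[:,2]),np.linalg.lstsq(A,Q[:,2],rcond=None)[0].round(4),cv2.minEnclosingCircle(np.ascontiguousarray(Q[:,:2].astype(np.float32))))"
```

```text
[ 0.5236 -0.2698  0.2521] az -92.0995750455508 0.37319869875854694
orange 42 -97.3 [-100.5  -94.7]
green 11 -94.4 [-95.3 -93.5]
red 97 -112.6 [-117.3 -106.3]
0.06930201978210859 [0.0061 0.0057 0.0699] ((0.5281098484992981, 0.2509966194629669), 0.08600407838821411)
```

View pics/g4z.png

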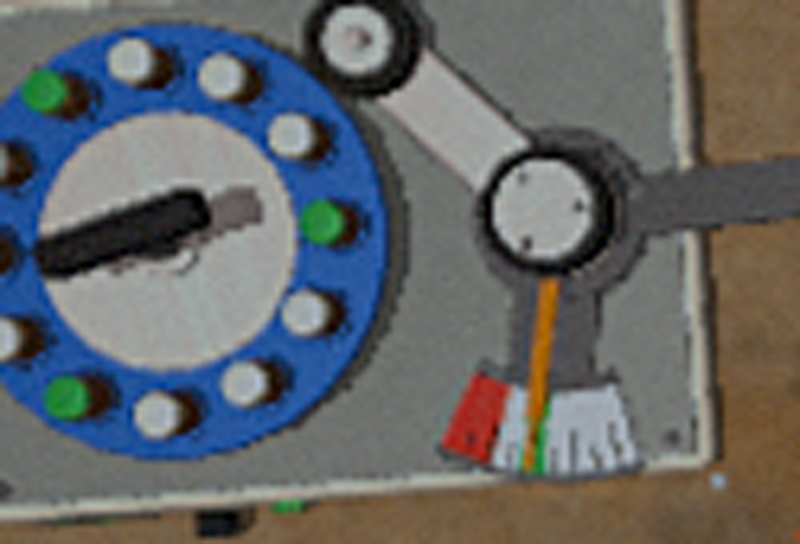

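```bash
python3 - <<'E'
from h import *
c0=eyes.get_calibration("top");K=np.array(c0["K"])
T=np.eye(4);r=np.array(c0["rotation"]);T[:3,:3]=r if r.shape==(3,3) else R.from_rotvec(r).as_matrix();T[:3,3]=c0["position"]
v,u=np.mgrid[:400,:640]
for f in("top0","g1_t","g2_t","g3_t","g4_t"):
    hsv=cv2.cvtColor(cv2.imread(f"pics/{f}.png"),cv2.COLOR_BGR2HSV);H=hsv[...,0];S=hsv[...,1]
    D=[ray(a,b,.058,K,T) for a,b in zip(u.ravel(),v.ravel())] if f=="top0" else D
    W=np.array(D).reshape(400,640,3)-[.5373,.1031,0];rr=np.hypot(W[...,0],W[...,1]);a=np.degrees(np.arctan2(W[...,1],W[...,0]))%360
    reg=(rr>.035)&(rr<.105)&(a>130)&(a<200)
    o={}
    for n,m in(("or",(S>130)&(H>8)&(H<22)&(hsv[...,2]>130)),("gr",(S>90)&(H>45)&(H<85)),("red",(S>130)&((H<6)|(H>174)))):
        m=m&reg
        if n!="or": m&=rr>.06
        o[n]=(int(m.sum()),round(float(np.mean(a[m])),2),np.percentile(a[m],[2,98]).round(1).tolist()) if m.sum() else None
    kn=(S>130)&((H<8)|(H>172))&(abs(rr-.14)<.02)&(a>215)&(a<300)
    print(f,o,round(float(np.mean(a[kn])),2) if kn.sum() else None)
E
```

```text
top0 {'or': (43, 146.83, [143.7, 149.8]), 'gr': None, 'red': None} 228.32
g1_t {'or': (45, 173.17, [170.0, 176.1]), 'gr': (57, 170.48, [156.5, 199.2]), 'red': (86, 142.74, [137.4, 148.2])} None
g2_t {'or': (49, 173.16, [170.1, 176.1]), 'gr': (40, 175.85, [167.1, 199.6]), 'red': (83, 154.48, [149.3, 159.9])} None
g3_t {'or': (45, 173.12, [170.0, 176.1]), 'gr': (35, 183.36, [173.4, 197.0]), 'red': (85, 158.29, [152.8, 164.0])} None
g4_t {'or': (45, 173.32, [170.0, 177.8]), 'gr': (14, 175.16, [171.1, 176.9]), 'red': (85, 158.37, [152.8, 163.9])} 277.54
```

```bash
python3 -c "
from h import *
print(bot.finish_job())"
```

```text
the job is handed in; nothing more can be done
None
```

The carousel is seated level on the hub over both pegs. The tensioner is left with its pointer at about 20° in the green band, the gripper is clear of everything, and the job was handed in at about 20 s of the 61 s allowed.

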